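# Turn the face-down miniature over onto its display stand

## Robot

A 6-joint arm with a two-finger parallel gripper is mounted at the origin on the work surface. World frame = base frame: x ahead of the robot, y to its left, z up, the work surface at z = 0. Lengths are in mm, angles in rad, forces in N, time in s.
With the tool pointing down it reaches from about 325 to 750 mm from the base axis. Payload 7.6 kg.
Tool frame: the origin (TCP) lies at the centre of the arm's flange, where the gripper is bolted on; the fingertips stand 173 mm ahead of it and the grasp point (between the pads) lies 155 mm ahead of it; z points along the fingers, y is the line along which they close (so a half turn about z gives the same grasp; the last joint's range is limited). The gripper opens to 85 mm and grips with 20 to 120 N. Pads are 22 mm wide; open, the fingers measure 114 mm over their backs; the gripper's body (76 mm by 85 mm) begins 54 mm behind the grasp point. The pads swing forward as they close: fully open they stand 13 mm farther back than shut.
Start: joints at [1.206, 0.052, 1.401, -0, 1.689, -0.07], TCP at [152.515, 502.362, 404.723] pointing down, gripper open.
Joint ranges: [-2.9, 2.9], [-0.91, 2.17], [0.12, 2.37], [-1.06, 4.2], [0.26, 2.73], [-2.93, 2.93]. Speed limits (rad/s): [2.57, 2.57, 3.01, 3.14, 3.14, 3.14].

## Interface

Orientations are given as a unit quaternion [w, x, y, z].
In Python, from rig import r gives the robot as it stands. The module is installed in compiled form; this text tells all that it offers.
- The arm moves only by the shell command python3 -m inch 'ROWS' [FORCE]. ROWS is a JSON list that holds a single list of rows (three levels of brackets), with 1 to 10 rows, each of 7 numbers: the finger opening in mm, then dx, dy, dz in normalised numbers (1 is 750 mm), then a rotation vector rx, ry, rz in parts of the range, where 1.0 means 180 degrees; each row is the pose to reach, as a shift and turn from the pose commanded when the command began, along the tool's axes at that moment; what a row does not reach only later rows make up. A row lasts 1/10 s, in which the tool goes at most 50 mm and 0.15 rad, less where a joint would pass 70% of its speed; a pose out of reach is approached as far as the arm can. The fingers move at their own pace and stop on an object; FORCE is the grip in N (left out, the last holds). Time passes only in rows, so rows that do not move let the fingers close. It prints the time, the measured TCP pose, the force, the opening and the grip force at its end. Shift and turn numbers lie between -1 and 1, and a call with a number outside is refused. Input that does not fit is refused with a message, and nothing moves.
- r.state(): the state, without advancing time (a new reading comes with each control period).
- r.camera(name): name is "scene" or "top" or "wrist"; returns a dict with "frame" (420x560x3 uint8, red, green, blue), "z_map" (420x560 float32, mm along the optical axis (not along the pixel's ray), 0 where there is no reading), "vertical_fov" (degrees; the focal length in pixels is half the picture's height over the tangent of half this angle, whatever the lens; pixels are square), "cx", "cy" (the principal point, pixels), "k1" (the pictures are not rectified: a ray, as slopes to the right and down, at radius r is drawn at 1 + k1 r^2 times it, then the intrinsics apply), "cam_to_world" (4x4, takes a point from camera to world coordinates); the wrist camera has in their place "T_tool_cam" (4x4, takes a point from camera to tool coordinates, whose origin is the TCP and whose axes are the flange's). Camera axes: x right, y up, looking along -z (the intrinsics and any distortion apply to the point x, -y, -z); pixel columns grow to the right and rows downward; lengths in mm; the calibration is good to about 2 mm. A picture is of the moment at which its call begins: read the wrist's pose just before it.
- r.close_job(): hands the job in; it is judged then, once.
The state is a dict: "clock": time; "q": joint angles; "qvel": joint speeds; "joint_torque": joint torques, N m; "position": TCP position; "tcp_rot": TCP orientation; "force": force on the tool from outside, world axes, zero at the start; "moment": the same for the moment, N m; "width": finger opening in mm; "gripper_force": force on a finger pad.
Only numpy, scipy, OpenCV 4.12 (cv2) and the standard library are available. Lean on these libraries where they do the work, as an engineer would, in place of code of your own. Each camera call takes 0.05 s, during which the arm holds its last target. There are 200 camera calls.

## Task

The small framed picture lies face down on the leather apron of the display stand, in front of its raised felt bed. Take the cranked knife, slide its blade right in under the picture's near edge until you feel the picture snug against the step of the bed, and tip the picture over onto the felt so that it lies face up, then push it along with the knife until you feel it firmly home, flush and square against the back rail. Never touch the picture with the gripper or press harder than a firm fingertip with the knife on the picture or the stand; leave the ornaments alone and finally put the knife down, clear of the picture and stand.

Things in the scene. Friction and masses are not known exactly. Their poses are not given: they have to be found in the camera images.
- picture: Framed picture, 0.12 kg. Delicate: a firm push is 3 N, 10 N harms it. Back panel 110 (x) x 90 (y) x 4 mm; on its front a centred gilt moulding 92 x 72 x 3 mm, so face down every edge has a gap 3 mm high, 9 mm deep under it. Origin: centre of the front face; z points out of the back (up at the start), back surface at z = 7 mm. Far edge -y, a few mm from the step; near edge +y.
- board: Fixed display stand on the marble. Origin on the marble, z up. Front (+y): a dark leather apron 124 mm wide (x), top at z = 3 mm, y = +65 to +195 mm, on which the picture lies. Then a plain step up at y = +65 mm (the picture can pivot against it) to the felt bed, 160 mm wide, top at z = 10 mm. Tip the picture towards -y; face up at the rail its origin is at y = -5, z = 17 mm.
- board_edge (a point): Middle of the top of the stand's step, at (0, 65, 10) mm in the stand's frame. Keep the knife's push on any part of the stand below 15 N.
- board_rail (a point): Middle of the foot of the inner face of the stand's back rail, at (0, -50, 10) mm in the stand's frame; the rail runs along x at the -y end of the felt bed, its top 23 mm above the marble.
- knife: Cranked palette knife, 0.08 kg, on its rest. Origin: grip point on the axis of the wooden handle, which is 18 mm wide (x), 14 mm high (z), from y = -45 to +55 mm. A neck bends down from the handle's -y end to a flat steel blade 40 mm wide (x), 2 mm thick, from y = -58 to -118 mm, underside at z = -40 mm. The blade points to -y.
- knife_tip (a point): Middle of the underside of the blade's straight front edge, at (0, -118, -40) mm in the knife's frame.
- rest: Fixed knife rest on the marble: foot 44 x 110 x 6 mm and two brass posts 14 mm wide (x), 8 mm thick, tops 45 mm above the marble, at y = +38 and -34 mm in its frame; the knife's handle lies across both, its axis 52 mm up, and the grip point is free between them.
- candle: Ornament: round white candle bowl, 86 mm across, 72 mm high; origin at the centre of its foot.
- diffuser: Ornament: glass bottle 60 x 60 x 70 mm with a black neck and thin reeds up to 220 mm; origin at the centre of its foot.
- bird: Ornament: faceted metal bird on a thin stem, 44 mm foot, 90 mm high, 130 mm long along y; origin at the centre of its foot.
Things that resemble listed ones, but are neither listed nor needed, are in the scene too. Of the things that look like the knife, the middle-sized one is meant. Several things look just like the picture: the one meant starts farthest from the robot's base.

How it is judged (in metres and radians):
On the way, in this order (a step that is already met when the one before it is completed fails the run):
1. the blade has pushed the flat-lying picture snug against the stand's step (over 3 N, within 2 mm) (contact force between knife and picture above 3 N and y of picture in the frame of board below 0.112 m and angle between picture's own z axis and vertical below 0.15 rad), for 0.05 s.
2. the knife, under the picture, has raised it on edge by more than 45 degrees (angle between picture's own z axis and vertical between 0.8 and 2.2 rad and contact force between knife and picture above 0.05 N), for 0.05 s.
3. the picture lies face up on the felt (angle between picture's own z axis and vertical above 3 rad and z of picture in the frame of board above 0.013 m and y of picture in the frame of board below 0.06 m), for 0.2 s.
4. the knife has pressed the picture firmly (over 3 N) home against the back rail (contact force between knife and picture above 3 N and y of picture in the frame of board below -0.003 m and angle between picture's own z axis and vertical above 3 rad), for 0.05 s.
At the end, for the whole second after the job is handed in: The picture lies face up, flat on the felt (4.5 degrees), far edge within 2 mm of the back rail, square to it within 3.4 degrees, at most 30 mm off the stand's middle along the rail; the knife lies still, handle under 75 mm high, touching neither picture nor stand (angle between picture's own z axis and vertical above 3.06 rad and y of picture in the frame of board between -0.0075 and -0.003 m and x of picture in the frame of board between -0.03 and 0.03 m and z of picture in the frame of board between 0.014 and 0.02 m and angle between the y axis of picture and the y axis of board, either way round below 0.06 rad and linear speed of each of picture, knife below 0.02 m/s and contact force between knife and picture below 0.05 N and contact force between knife and board below 0.05 N and height (world z) of knife below 0.075 m).
It fails at once if the gripper or arm touches the picture (contact force between any of the fingers, the arm and picture above 0.5 N).
It fails at once if the knife presses on the picture with more than 10 N (contact force between knife and picture above 10 N).
It fails at once if the knife presses on the stand with more than 15 N (contact force between knife and board above 15 N).
It fails at once if an ornament is moved by more than 15 mm (distance of any of candle, diffuser, bird from where it was at the start of the episode above 0.015 m).
It also fails if it takes over 72 s, if anything falls off the work surface, if the arm or the gripper's body presses on something with over 40 N, if the wrist force passes 120 N, or if a joint passes its speed limit or range.

## Working session

There is one attempt and no reset: what is moved stays moved. The work goes in short steps, Python scripts to look and compute and a shell command to move; the robot and the scene stay as the last step left them, time stands still between calls to the robot, and variables do not carry over. Pictures are saved under pics/ and viewed, at most 12 in all, crops included, and the job is handed in when it is done.

```bash
mkdir -p pics; ls; python3 - <<'E'
from rig import r
import cv2,numpy as np,pickle
s=r.state();print(s)
d={}
for n in("scene","top","wrist"):
    c=r.camera(n);d[n]=c;print(n,{k:v for k,v in c.items() if k not in("frame","z_map")})
d['s']=s
pickle.dump(d,open('v0.pkl','wb'))
for n in("scene","top"):cv2.imwrite(f"pics/{n}0.png",d[n]["frame"][:,:,::-1])
E
```

```text
pics
{'clock': 0.0, 'q': array([ 1.20573750e+00,  5.28651528e-02,  1.40176036e+00, -2.34685877e-05,
        1.68859442e+00, -7.03283579e-02]), 'qvel': array([-7.77242098e-04,  4.90879689e-04, -9.38937640e-04,  8.00638586e-05,
       -6.55053736e-04,  4.25908856e-04]), 'joint_torque': array([ 1.20455185e-03, -3.81681204e+01, -3.60176575e+01, -2.02021431e-05,
        6.47033201e-03, -2.37611505e-05]), 'position': array([152.48753999, 502.3372811 , 403.83935073]), 'tcp_rot': array([-1.64349616e-04,  1.46833742e-01,  9.89160851e-01, -7.96954215e-04]), 'force': array([ 0.3018558, -1.340864 , -0.2656823]), 'moment': array([ 0.006232  , -0.03512115, -0.00132918]), 'gripper_force': 0.0, 'width': 85.03133409454598}
scene {'vertical_fov': 47.57331061259878, 'cx': 273.2998723390608, 'cy': 197.38415495821275, 'k1': -0.0005306709597661565, 'cam_to_world': array([[-7.92420337e-01, -4.76715545e-01,  3.80542113e-01,
         9.34973995e+02],
       [ 6.09878541e-01, -6.30322177e-01,  4.80356241e-01,
         5.60738424e+02],
       [ 1.08708458e-02,  6.12728523e-01,  7.90218693e-01,
         9.84582
[... 351 characters left out ...]
28e-02,  1.02328705e-02,
         1.58347619e+01],
       [ 9.00866675e-03,  1.10268252e-01,  9.93861035e-01,
         1.11406886e+03],
       [ 0.00000000e+00,  0.00000000e+00,  0.00000000e+00,
         1.00000000e+00]])}
wrist {'vertical_fov': 68.27630886831166, 'cx': 280.21356305167365, 'cy': 212.52602961903258, 'k1': -0.04740453166895762, 'T_tool_cam': array([[ 7.18642849e-04,  9.50599625e-01,  3.10418809e-01,
         8.07286180e+01],
       [ 9.99999425e-01, -4.35927208e-04, -9.80128094e-04,
         1.12567060e-01],
       [-7.96389394e-04,  3.10419335e-01, -9.50599391e-01,
         2.99975611e+01],
       [ 0.00000000e+00,  0.00000000e+00,  0.00000000e+00,
         1.00000000e+00]])}
```

View pics/top0.png

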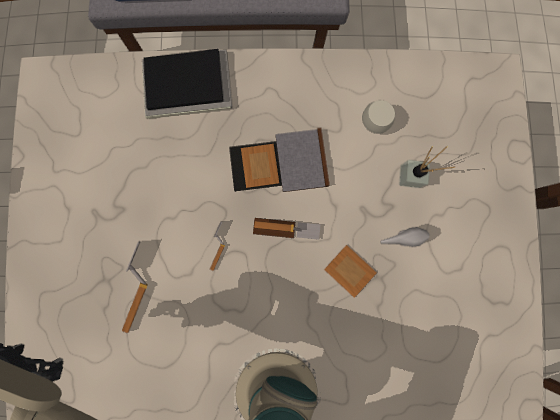

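View pics/scene0.png

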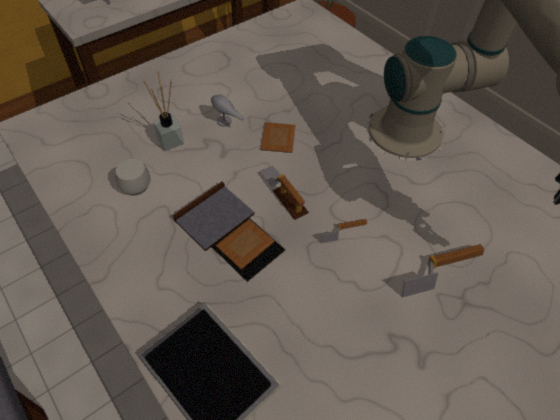

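Top view: knife look-alikes at (135,285) large, (218,245) small, and (287,228) middle-sized on the rest, which is the one meant. Picture look-alikes at (260,165) on the stand's apron and (351,270) loose. The base is near (275,390), so the one at (260,165) is farthest and is meant. I'll confirm both in a crop and measure them.

```bash
cat > h.py <<'E'
import numpy as np,cv2,pickle
from scipy.spatial.transform import Rotation as R
def pose(s):
    T=np.eye(4);q=s['tcp_rot'];T[:3,:3]=R.from_quat([q[1],q[2],q[3],q[0]]).as_matrix();T[:3,3]=s['position'];return T
def cam(c,s=None):
    f=c['frame'].shape[0]/2/np.tan(np.radians(c['vertical_fov'])/2)
    K=np.array([[f,0,c['cx']],[0,f,c['cy']],[0,0,1]])
    T=c['cam_to_world'] if 'cam_to_world' in c else pose(s)@c['T_tool_cam']
    return K,np.array([c['k1'],0,0,0.]),T
def toworld(c,px,z,s=None):
    K,D,T=cam(c,s)
    u=cv2.undistortPoints(np.array(px,float).reshape(-1,1,2),K,D).reshape(-1,2)
    d=np.c_[u[:,0],-u[:,1],-np.ones(len(u))]@T[:3,:3].T;o=T[:3,3]
    return o+d*((z-o[2])/d[:,2])[:,None]
def topix(c,P,s=None):
    K,D,T=cam(c,s)
    p=(np.array(P,float).reshape(-1,3)-T[:3,3])@T[:3,:3]
    return cv2.projectPoints(np.c_[p[:,0],-p[:,1],-p[:,2]],np.zeros(3),np.zeros(3),K,D)[0].reshape(-1,2)
E
python3 - <<'E'
from h import *
d=pickle.load(open('v0.pkl','rb'));c=d['top'];im=c['frame']
for n,p,z in(("stand mid",(280,160),10),("step top",(276,137),10),("rail",(323,128),23),("rail2",(329,186),23),("pic",(260,165),10),("handle l",(254,227),52),("handle r",(295,229),52),("blade r",(322,231),12),("candle",(379,116),0),("diff",(414,172),0),("bird",(410,237),90)):
    print(n,toworld(c,[p],z).round(0)[0])
cv2.imwrite('pics/crop1.png',cv2.resize(im[115:305,110:390,::-1],None,fx=2.85,fy=2.85,interpolation=cv2.INTER_CUBIC))
hsv=cv2.cvtColor(im,cv2.COLOR_RGB2HSV)
for p in((260,165),(300,160),(236,165),(323,160),(270,228),(310,231),(240,100)):print(p,hsv[p[1],p[0]])
E
```

```text
stand mid [616. -17.  10.]
step top [680.  -7.  10.]
rail [ 701. -135.   23.]
rail2 [ 541. -147.   23.]
pic [602.  37.  10.]
handle l [432.  53.  52.]
handle r [426. -52.  52.]
blade r [ 422. -126.   12.]
candle [ 742. -297.    0.]
diff [ 582. -388.    0.]
bird [ 400. -337.   90.]
(260, 165) [ 15 139 138]
(300, 160) [175  15 101]
(236, 165) [10 24 32]
(323, 160) [ 11 163  80]
(270, 228) [ 14 164 143]
(310, 231) [ 10  27 140]
(240, 100) [ 16  45 169]
```

View pics/crop1.png

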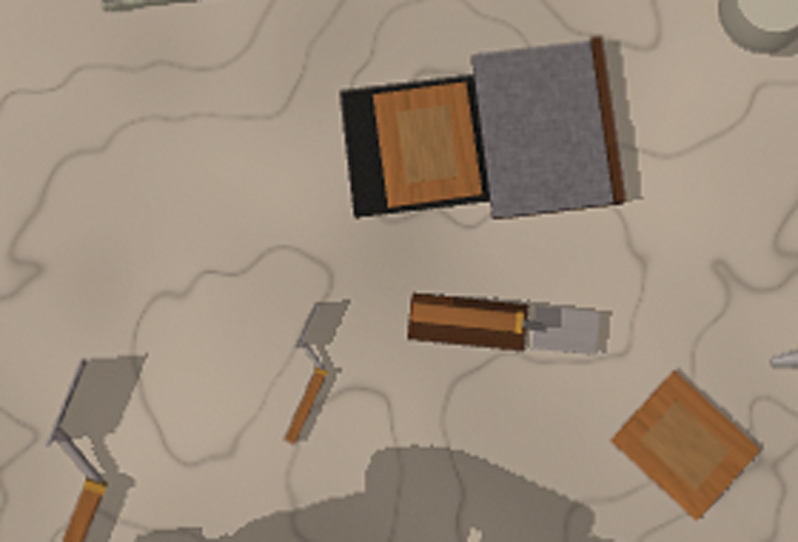

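The crop shows the apron, with the picture at (428,145), and the knife on its rest with the handle at (465,315). The large and small knives and the loose picture at (688,445) are decoys. I'm moving the wrist camera over both.

Careful with the scale: shifts go in shares of 750 mm and turns go in shares of 180 degrees. That gives: -474 mm is -0.632, -358 mm is -0.4773, 1.333 rad is 0.4243.

```bash
python3 -m inch '[[[85, -0.632, -0.4773, 0.1333, 0, 0, 0.4243], [85, -0.632, -0.4773, 0.1333, 0, 0, 0.4243], [85, -0.632, -0.4773, 0.1333, 0, 0, 0.4243], [85, -0.632, -0.4773, 0.1333, 0, 0, 0.4243], [85, -0.632, -0.4773, 0.1333, 0, 0, 0.4243], [85, -0.632, -0.4773, 0.1333, 0, 0, 0.4243], [85, -0.632, -0.4773, 0.1333, 0, 0, 0.4243], [85, -0.632, -0.4773, 0.1333, 0, 0, 0.4243], [85, -0.632, -0.4773, 0.1333, 0, 0, 0.4243], [85, -0.632, -0.4773, 0.1333, 0, 0, 0.4243]]]' 80
```

```text
clock: 1.15
position: [443.4, 101.7, 321.4]
tcp_rot: [0.0, 0.728, 0.685, 0.0]
force: [0.7, 1.2, 1.2]
width: 84.9
gripper_force: 0.0
```

In the tool's units: -76 mm is -0.1013, 64 mm is 0.0853.

```bash
python3 -m inch '[[[85, -0.1013, 0.0853, 0.0227, 0, 0, 0], [85, -0.1013, 0.0853, 0.0227, 0, 0, 0], [85, -0.1013, 0.0853, 0.0227, 0, 0, 0], [85, -0.1013, 0.0853, 0.0227, 0, 0, 0]]]'
python3 - <<'E'
from rig import r
from h import *
s=r.state();c=r.camera('wrist');t=r.camera('top');sc=r.camera('scene')
pickle.dump((s,c,t,sc),open('v1.pkl','wb'));print(s['position'],s['force'])
cv2.imwrite('pics/w1.png',c['frame'][:,:,::-1])
E
```

```text
clock: 1.55
position: [502.4, 23.4, 303.8]
tcp_rot: [-0.001, 0.728, 0.686, -0.001]
force: [-0.9, 0.3, -0.0]
width: 85.1
gripper_force: 0.0
[502.38657356  23.41505743 303.80849108] [-0.89011132  0.26516837 -0.04987822]
```

View pics/w1.png

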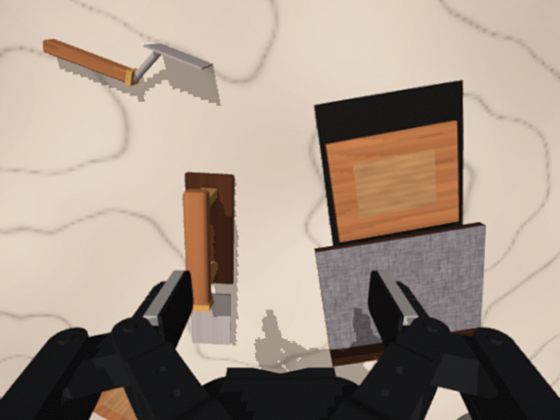

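The wrist view shows the handle from (197,185) to (203,308) and the picture back at (395,180). The step edge runs from (317,250) to (484,225), and the apron's near edge from (316,105) to (461,82).

```bash
cat >> h.py <<'E'
def cloud(c,s=None):
    K,D,T=cam(c,s);h,w=c['z_map'].shape
    g=np.stack(np.meshgrid(np.arange(w),np.arange(h)),-1).reshape(-1,1,2).astype(float)
    u=cv2.undistortPoints(g,K,D).reshape(-1,2);z=c['z_map'].reshape(-1)
    P=np.c_[u[:,0]*z,-u[:,1]*z,-z]@T[:3,:3].T+T[:3,3];P[z==0]=np.nan
    return P.reshape(h,w,3)
def quad(c,mask,z,s=None,eps=.04):
    cs,_=cv2.findContours(mask.astype(np.uint8),cv2.RETR_EXTERNAL,cv2.CHAIN_APPROX_NONE)
    k=max(cs,key=cv2.contourArea);W=toworld(c,k.reshape(-1,2),z,s)[:,:2].astype(np.float32)
    (m,wh,a)=cv2.minAreaRect(W);return np.round(m,1),np.round(wh,1),round(a,2),np.round(cv2.boxPoints((m,wh,a)),1)
E
python3 - <<'E'
from h import *
s,c,t,sc=pickle.load(open('v1.pkl','rb'))
for nm,C,S,roiP,roiH,roiF,roiA in(('wrist',c,s,(300,110,480,250),(170,160,250,320),None,(300,70,480,240)),('top',t,None,(240,142,279,189),(245,210,330,245),(270,120,335,195),(225,135,285,195))):
    hsv=cv2.cvtColor(C['frame'],cv2.COLOR_RGB2HSV).astype(int);H,Sa,V=hsv[...,0],hsv[...,1],hsv[...,2]
    P=cloud(C,S)
    def m(r):
        a=np.zeros(H.shape,bool);a[r[1]:r[3],r[0]:r[2]]=1;return a
    orange=(H<25)&(Sa>90)&(V>85)
    pm=m(roiP)&orange;print(nm,'pic',quad(C,pm,10,S),'z med',np.nanmedian(P[pm][:,2]))
    hm=m(roiH)&orange&(P[...,2]>50);print('handle',quad(C,hm,59,S),np.nanpercentile(P[hm][:,2],[10,50,90]))
    q=P[hm&(P[...,2]>56)][:,:2];print(' cloud rect',cv2.minAreaRect(q.astype(np.float32)))
    am=m(roiA)&(V<60);print('apron',quad(C,am,3,S))
    if roiF:
        fm=m(roiF)&(Sa<35)&(V>60)&(V<130)&(P[...,2]>6);print('felt',quad(C,fm,10,S),np.nanmedian(P[fm][:,2]))
        rm=m(roiF)&(P[...,2]>17);print('rail',quad(C,rm,23,S))
st=toworld(c,[(317,250),(484,225)],10,s);print('step',st,np.arctan2(*(st[1]-st[0])[1::-1]), 'mid',st.mean(0))
E
```

```text
wrist pic (array([602.4,  38.1]), array([111.4,  91.2]), 7.45, array([[ 5.412e+02,  7.610e+01],
       [ 5.531e+02, -1.430e+01],
       [ 6.635e+02,  1.000e-01],
       [ 6.517e+02,  9.060e+01]], dtype=float32)) z med 10.710242190195288
handle (array([436.3,   3.8]), array([103.2,  19.3]), 83.49, array([[420.9, -46.3],
       [440.1, -48.5],
       [451.8,  54. ],
       [432.6,  56.2]], dtype=float32)) [58.33687568 59.55057904 60.46929193]
 cloud rect ((441.0768737792969, 2.3252830505371094), (100.9500503540039, 29.38445281982422), 83.63164520263672)
apron (array([611.1,  49.9]), array([140. , 131.8]), 6.54, array([[534. , 107.4],
       [549. , -23.5],
       [688.1,  -7.6],
       [673.1, 123.4]], dtype=float32))
top pic (array([653.7,  44.6]), array([87., 14.]), 89.46, array([[646.3,   1.2],
       [660.3,   1. ],
       [661.1,  88.1],
       [647.1,  88.2]], dtype=float32)) z med 10.41164005476162
handle (array([434.8,  11.6]), array([82.6, 17.2]), 83.92, array([[421.8, -28.5],
       [439. , -30.3],
       [447.7,  51.8],
       [430.6,  53.6]], dtype=float32)) [55.60290841 58.68265137 61.51070993]
 cloud rect ((418.6976623535156, 13.447967529296875), (82.46768951416016, 49.267860412597656), 84.13789367675781)
apron (array([658.3,  44.8]), array([104.1,  19.7]), 89.47, array([[648. ,  -7.2],
       [667.7,  -7.3],
       [668.7,  96.8],
       [649. ,  96.9]], dtype=float32))
felt (array([616.2, -70.9]), array([159.3, 114.7]), 6.65, array([[ 530.5,  -23.2],
       [ 543.8, -137.1],
       [ 702. , -118.7],
       [ 688.7,   -4.7]], dtype=float32)) 9.84611034985494
rail (array([583. , -35.4]), array([ 90.9, 125. ]), 89.38, array([[520. , -80.2],
       [645.1, -81.5],
       [646. ,   9.4],
       [521. ,  10.8]], dtype=float32))
step [[532.67773112 -21.04079637  10.        ]
 [688.29437689  -5.3093469   10.        ]] 0.10074877882893357 mid [610.486054   -13.17507164  10.        ]
```

Picture centre is about (602.4,38.1) with the far edge about 7 mm from the step. Board yaw is about +0.115, with the step's middle at (610,-13.6). Knife grip is at about (435.7,-1.2), yaw -0.1135. Now the grasp.

In the tool's units: 98.8 mm is 0.1317, -65.1 mm is -0.0868, 0.054 rad is 0.0172.

```bash
python3 -m inch '[[[85, -0.038, -0.0868, 0, 0, 0, 0.0172], [85, -0.038, -0.0868, 0, 0, 0, 0.0172], [85, -0.038, -0.0868, 0.0667, 0, 0, 0.0172], [85, -0.038, -0.0868, 0.1067, 0, 0, 0.0172], [85, -0.038, -0.0868, 0.1317, 0, 0, 0.0172], [85, -0.038, -0.0868, 0.1317, 0, 0, 0.0172], [0, -0.038, -0.0868, 0.1317, 0, 0, 0.0172], [0, -0.038, -0.0868, 0.1317, 0, 0, 0.0172], [0, -0.038, -0.0868, 0.1317, 0, 0, 0.0172], [0, -0.038, -0.0868, 0.1317, 0, 0, 0.0172]]]' 80; python3 -m inch '[[[0, 0, 0, 0, 0, 0, 0], [0, 0, 0, 0, 0, 0, 0], [0, 0, 0, 0, 0, 0, 0], [0, 0, 0, 0, 0, 0, 0]]]'
```

```text
clock: 2.7
position: [435.9, -0.5, 206.8]
tcp_rot: [0.001, 0.745, 0.667, 0.001]
force: [-0.4, 1.1, -0.2]
width: 27.9
gripper_force: 0.0
clock: 3.1
position: [435.9, -0.6, 206.7]
tcp_rot: [0.0, 0.745, 0.667, 0.001]
force: [-0.5, 1.4, 6.7]
width: 16.9
gripper_force: 78.6
```

In the tool's units: 232.9 mm is 0.3105, 120.8 mm is 0.1611, -0.225 rad is -0.0716.

```bash
python3 -m inch '[[[0, 0, 0, -0.04, 0, 0, 0], [0, 0, 0, -0.08, 0, 0, 0], [0, 0.0533, 0.0267, -0.08, 0, 0, 0], [0, 0.1067, 0.0533, -0.08, 0, 0, -0.0159], [0, 0.16, 0.08, -0.08, 0, 0, -0.0318], [0, 0.2133, 0.1067, -0.08, 0, 0, -0.0477], [0, 0.2667, 0.1333, -0.08, 0, 0, -0.0716], [0, 0.3105, 0.1611, -0.08, 0, 0, -0.0716], [0, 0.3105, 0.1611, -0.0533, 0, 0, -0.0716], [0, 0.3105, 0.1611, -0.0533, 0, 0, -0.0716]]]'
python3 - <<'E'
from rig import r
from h import *
s=r.state();c=r.camera('wrist');t=r.camera('top');sc=r.camera('scene')
pickle.dump((s,c,t,sc),open('v2.pkl','wb'));print(s['position'],s['force'],s['moment'])
a=cv2.resize(c['frame'][200:420,100:460],None,fx=2,fy=2);b=cv2.resize(sc['frame'][170:300,170:330],(320,260))
out=np.zeros((600,720,3),np.uint8);out[:440]=a;cv2.imwrite('pics/w2.png',out[:440,:,::-1]);cv2.imwrite('pics/s2.png',b[:,:,::-1])
E
```

```text
clock: 4.1
position: [580.9, 218.0, 242.0]
tcp_rot: [-0.002, 0.665, 0.747, -0.003]
force: [-0.7, -0.2, -1.1]
width: 16.7
gripper_force: 78.5
[580.86155788 218.03258983 241.95369681] [-0.66116516 -0.23610689 -1.13807682] [-0.03332382  0.07390085  0.03715619]
```

View pics/w2.png

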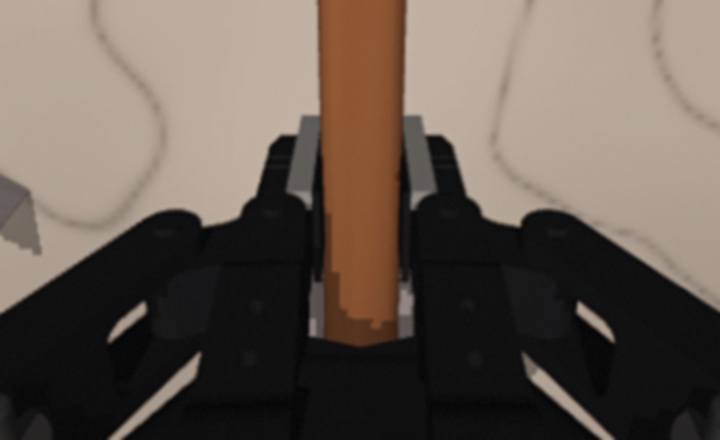

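The wrist view only shows the handle held straight between the pads (column 360); the blade is hidden. I'm checking the other two cameras.

```bash
python3 - <<'E'
from h import *
s,c,t,sc=pickle.load(open('v2.pkl','rb'))
Tp=pose(s);print(Tp.round(3))
Yk=Tp[:3,0];o=Tp[:3,3]+Tp[:3,2]*154.7
tip=o-118*Yk+40*Tp[:3,2];print('grip',o,'tip',tip)
a=cv2.resize(t['frame'][110:230,170:340],None,fx=3.5,fy=3.5)[:, :, ::-1];b=cv2.resize(sc['frame'][200:300,180:350],None,fx=3.5,fy=3.5)[:,:,::-1]
print(topix(t,[o,tip]),topix(sc,[o,tip]))
cv2.imwrite('pics/c2.png',np.vstack([a,b])[:600+170])
im=np.vstack([a,b]);cv2.imwrite('pics/c2.png',cv2.resize(im,(int(im.shape[1]*.77),int(im.shape[0]*.77))))
E
```

```text
[[-1.15000e-01  9.93000e-01 -6.00000e-03  5.80862e+02]
 [ 9.93000e-01  1.15000e-01 -2.00000e-03  2.18033e+02]
 [-1.00000e-03 -7.00000e-03 -1.00000e+00  2.41954e+02]
 [ 0.00000e+00  0.00000e+00  0.00000e+00  1.00000e+00]]
grip [579.88112424 217.72640381  87.25710667] tip [593.18648798 100.42890982  47.40406163]
[[187.68450402 168.18996089]
 [235.40167803 165.69365882]] [[302.77966594 274.97873019]
 [264.53651225 250.25596288]]
```

View pics/c2.png

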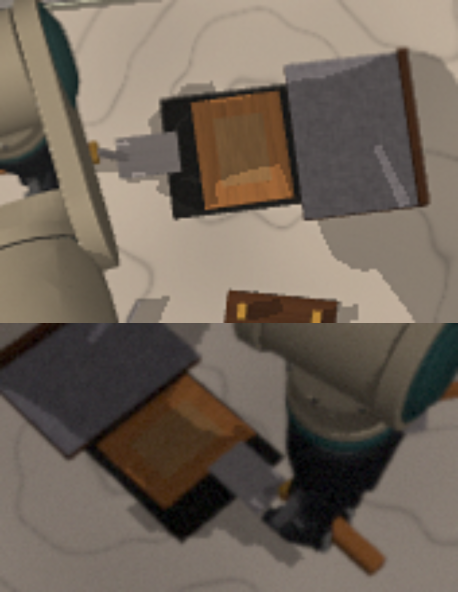

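Top crop: the blade tip is at (180,153), full-image pixel (236.8,166.8), within 1.5 px of the prediction and short of the picture's near edge. Next I tilt the tip slightly down and descend.

In the tool's units: 38 mm is 0.0507, 20 mm is 0.0267, -0.007 rad is -0.0022.

```bash
cat > st.py <<'E'
from rig import r
from h import *
s=r.state();T=pose(s);o=T[:3,3]+T[:3,2]*154.7;tip=o-118*T[:3,0]+40*T[:3,2]
B=np.array([617.5,-78.1,0]);a=.115;Rb=np.array([[np.cos(a),-np.sin(a),0],[np.sin(a),np.cos(a),0],[0,0,1]])
print('t',round(s['clock'],2),'tip_b',(Rb.T@(tip-B)).round(2),'F_b',(Rb.T@s['force']).round(2),'M_b',(Rb.T@s['moment']).round(2),'zx,zy',T[2,:2].round(4),'yaw',round(np.arctan2(T[1,1],T[0,1]),4),'w',round(s['width'],1))
E
python3 -m inch '[[[0, 0, 0.004, 0.0267, -0.0022, 0.0095, 0], [0, 0, 0.004, 0.0507, -0.0022, 0.0095, 0], [0, 0, 0.004, 0.0507, -0.0022, 0.0095, 0], [0, 0, 0.004, 0.0507, -0.0022, 0.0095, 0]]]' >/dev/null;python3 st.py;python3 -m inch '[[[0, 0, 0, 0, 0, 0, 0], [0, 0, 0, 0, 0, 0, 0]]]' >/dev/null;python3 st.py
```

```text
t 4.65 tip_b [  2.54 185.28  10.95] F_b [-0.1   0.17 -0.93] M_b [-0.03  0.02  0.02] zx,zy [0.0301 0.0079] yaw 0.1132 w 16.8
t 4.85 tip_b [  3.18 185.77  11.33] F_b [ 0.46  0.66 -0.31] M_b [0.01 0.05 0.01] zx,zy [0.0305 0.0094] yaw 0.1138 w 16.4
```

In the tool's units: 6 mm is 0.008, -3 mm is -0.004, 0.009 rad is 0.0029.

```bash
python3 -m inch '[[[0, 0, -0.004, 0.004, 0.0029, 0, 0], [0, 0, -0.004, 0.008, 0.0029, 0, 0], [0, 0, -0.004, 0.008, 0.0029, 0, 0], [0, 0, -0.004, 0.008, 0.0029, 0, 0]]]' >/dev/null;python3 st.py;for k in 1; do python3 -m inch '[[[0, 0, 0, 0.0009, 0, 0, 0], [0, 0, 0, 0.0009, 0, 0, 0]]]' >/dev/null;python3 st.py; python3 -m inch '[[[0, 0, 0, 0.0009, 0, 0, 0], [0, 0, 0, 0.0009, 0, 0, 0]]]' >/dev/null;python3 st.py; done
```

```text
t 5.25 tip_b [ -2.41 185.93   3.57] F_b [-0.45  0.07 -0.66] M_b [-0.07 -0.03 -0.01] zx,zy [ 0.03   -0.0023] yaw 0.1143 w 16.7
t 5.45 tip_b [ -2.23 185.98   3.04] F_b [-0.64 -0.37  0.01] M_b [-0.06  0.   -0.01] zx,zy [ 0.0301 -0.0018] yaw 0.1143 w 16.1
t 5.65 tip_b [ -2.13 186.06   2.52] F_b [-0.12  1.07  0.82] M_b [-0.13  0.01  0.  ] zx,zy [ 0.0302 -0.0015] yaw 0.1142 w 16.7
```

In the tool's units: 0.4 mm is 0.0005.

```bash
python3 -m inch '[[[0, 0, 0, 0.0005, 0, 0, 0], [0, 0, 0, 0.0005, 0, 0, 0]]]' >/dev/null;python3 st.py; python3 -m inch '[[[0, 0, 0, 0.0005, 0, 0, 0], [0, 0, 0, 0.0005, 0, 0, 0]]]' >/dev/null;python3 st.py
```

```text
t 5.85 tip_b [ -2.11 186.14   2.19] F_b [0.37 1.03 1.34] M_b [-0.04  0.03 -0.03] zx,zy [ 0.0303 -0.0014] yaw 0.1143 w 16.6
t 6.05 tip_b [ -2.1  186.15   1.78] F_b [-0.16  2.42  2.95] M_b [-0.   -0.03  0.07] zx,zy [ 0.0303 -0.0014] yaw 0.1143 w 16.6
```

In the tool's units: -18 mm is -0.024, -12 mm is -0.016.

```bash
python3 -m inch '[[[0, 0, 0, -0.0008, 0, 0, 0], [0, -0.008, 0, -0.0008, 0, 0, 0], [0, -0.016, 0, -0.0008, 0, 0, 0], [0, -0.024, 0, -0.0008, 0, 0, 0], [0, -0.024, 0, -0.0008, 0, 0, 0]]]' >/dev/null;python3 st.py; python3 -m inch '[[[0, -0.004, 0, 0, 0, 0, 0], [0, -0.008, 0, 0, 0, 0, 0], [0, -0.008, 0, 0, 0, 0, 0]]]' >/dev/null;python3 st.py;python3 -m inch '[[[0, -0.004, 0, 0, 0, 0, 0], [0, -0.004, 0, 0, 0, 0, 0]]]' >/dev/null;python3 st.py;python3 - <<'E'
from rig import r
from h import *
t=r.camera('top');sc=r.camera('scene')
a=cv2.resize(t['frame'][125:200,215:290],(560,560),interpolation=cv2.INTER_CUBIC)
cv2.imwrite('pics/c3.png',a[:,:,::-1])
E
```

```text
t 6.55 tip_b [ -2.32 166.56   1.69] F_b [-0.11 -0.94  1.38] M_b [-0.53 -0.09  0.05] zx,zy [ 0.0292 -0.0019] yaw 0.113 w 16.6
t 6.85 tip_b [ -2.26 161.55   1.52] F_b [ 1.58 -0.12  2.76] M_b [-0.34 -0.05  0.04] zx,zy [ 0.0298 -0.0017] yaw 0.1139 w 16.5
t 7.05 tip_b [ -2.26 158.73   1.41] F_b [0.58 0.95 2.93] M_b [-0.28 -0.07  0.02] zx,zy [ 0.0299 -0.0017] yaw 0.1141 w 16.2
```

View pics/c3.png

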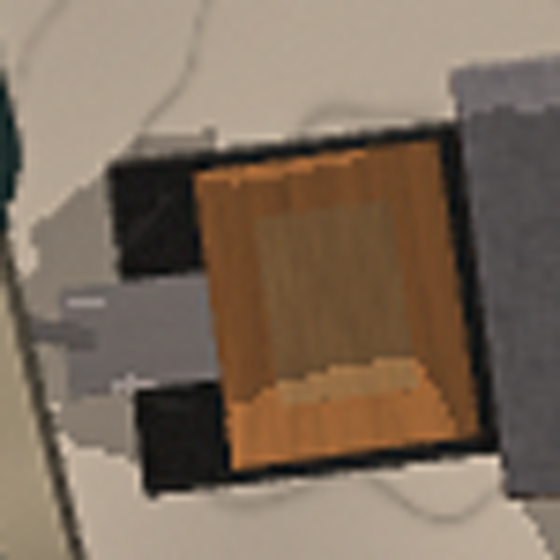

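The crop shows the blade at (65–215,335) going in under the picture's near edge, and the gap to the step (470 to 490) is still about 7 mm. I'll relieve the downward force and push on, feeling for the step.

In the tool's units: -4 mm is -0.0053, -2 mm is -0.0027.

```bash
python3 -m inch '[[[0, 0, 0, -0.0009, 0, 0, 0], [0, -0.0027, 0, -0.0011, 0, 0, 0], [0, -0.0053, 0, -0.0011, 0, 0, 0], [0, -0.0053, 0, -0.0011, 0, 0, 0]]]' >/dev/null;python3 st.py; python3 -m inch '[[[0, -0.0027, 0, -0.0001, 0, 0, 0], [0, -0.0053, 0, -0.0002, 0, 0, 0], [0, -0.0053, 0, -0.0002, 0, 0, 0]]]' >/dev/null;python3 st.py;python3 -m inch '[[[0, -0.0027, 0, -0.0001, 0, 0, 0], [0, -0.0027, 0, -0.0001, 0, 0, 0]]]' >/dev/null;python3 st.py
```

```text
t 7.55 tip_b [ -2.47 154.78   1.93] F_b [0.62 1.05 1.91] M_b [-0.15 -0.08 -0.02] zx,zy [ 0.0301 -0.0023] yaw 0.114 w 16.8
t 7.85 tip_b [ -2.38 150.66   2.02] F_b [ 0.49 -0.25  1.77] M_b [-0.05  0.01  0.  ] zx,zy [ 0.03  -0.002] yaw 0.1139 w 16.9
t 8.05 tip_b [ -2.39 148.68   2.04] F_b [-0.83  1.48  1.9 ] M_b [-0.11 -0.02  0.02] zx,zy [ 0.0299 -0.002 ] yaw 0.114 w 16.5
```

```bash
python3 -m inch '[[[0, -0.0013, 0, -0.0002, 0, 0, 0], [0, -0.002, 0, -0.0002, 0, 0, 0]]]' >/dev/null;python3 st.py; python3 -m inch '[[[0, -0.0013, 0, 0, 0, 0, 0], [0, -0.002, 0, -0.0001, 0, 0, 0]]]' >/dev/null;python3 st.py; python3 -m inch '[[[0, -0.0013, 0, 0, 0, 0, 0], [0, -0.0013, 0, 0, 0, 0, 0]]]' >/dev/null;python3 st.py;python3 - <<'E'
from rig import r
from h import *
t=r.camera('top');hsv=cv2.cvtColor(t['frame'],cv2.COLOR_RGB2HSV).astype(int)
# columns of picture far edge and felt step along rows 145..180
for y in(145,155,175):
    row=t['frame'][y,255:295].astype(int);print(y,[tuple(p) for p in row[15:34:1]][:0],'orange to',255+np.where((row[:,0]-row[:,2])>30)[0].max(),'felt from',255+np.where((row.sum(1)>200)&(abs(row[:,0]-row[:,2])<25)&(np.arange(40)>18))[0].min())
E
```

```text
t 8.25 tip_b [ -2.41 147.4    2.11] F_b [-0.85  1.4   1.93] M_b [ 0.08 -0.02  0.04] zx,zy [ 0.0301 -0.0021] yaw 0.1141 w 16.5
t 8.45 tip_b [ -2.23 146.96   2.27] F_b [0.05 7.06 3.95] M_b [ 0.94  0.03 -0.06] zx,zy [ 0.032  -0.0016] yaw 0.1145 w 16.7
t 8.65 tip_b [ -2.14 146.85   2.38] F_b [-1.26  8.57  3.98] M_b [ 1.25  0.04 -0.07] zx,zy [ 0.0333 -0.0012] yaw 0.1149 w 16.5
145 [] orange to 276 felt from 277
155 [] orange to 277 felt from 278
175 [] orange to 280 felt from 281
```

The picture is snug (about 8 N felt, tip at 146.9 against the expected 146, no gap left at the step). Backing off to release the push.

In the tool's units: 4 mm is 0.0053, 2 mm is 0.0027.

```bash
python3 -m inch '[[[0, 0.0027, 0, 0, 0, 0, 0], [0, 0.0053, 0, 0, 0, 0, 0], [0, 0.0053, 0, 0, 0, 0, 0]]]' >/dev/null;python3 st.py;python3 -m inch '[[[0, 0, 0, 0, 0, 0, 0]]]' >/dev/null;python3 st.py
```

```text
t 9.0 tip_b [ -2.54 148.56   2.06] F_b [-0.    0.21  1.35] M_b [-0.28  0.02 -0.02] zx,zy [ 0.0293 -0.0025] yaw 0.114 w 16.4
t 9.1 tip_b [ -2.52 148.56   2.1 ] F_b [-0.72  0.04  2.06] M_b [-0.28  0.02 -0.04] zx,zy [ 0.0296 -0.0025] yaw 0.1138 w 16.3
```

In the tool's units: -40.6 mm is -0.0541, -27.2 mm is -0.0363.

```bash
python3 -m inch '[[[0, 0.0007, 0, -0.004, 0, 0, 0], [0, 0.0011, 0, -0.0093, 0, 0, 0], [0, 0.0016, 0, -0.014, 0, 0, 0], [0, 0.0016, 0, -0.0187, 0, 0, 0], [0, 0.0001, 0, -0.0276, 0, 0, 0], [0, -0.0024, 0, -0.0363, 0, 0, 0], [0, -0.0055, 0, -0.0453, 0, 0, 0], [0, -0.0093, 0, -0.0541, 0, 0, 0], [0, -0.0093, 0, -0.0541, 0, 0, 0]]]' >/dev/null;python3 st.py;python3 - <<'E'
from rig import r
from h import *
t=r.camera('top');sc=r.camera('scene')
a=cv2.resize(t['frame'][125:200,215:290],(400,400),interpolation=cv2.INTER_CUBIC);b=cv2.resize(sc['frame'][190:290,200:300],(400,400),interpolation=cv2.INTER_CUBIC)
cv2.imwrite('pics/c4.png',np.hstack([a,b])[:,:,::-1])
E
```

```text
t 10.0 tip_b [ -1.54 140.34  44.21] F_b [ 0.42  0.82 -1.34] M_b [ 0.14  0.04 -0.04] zx,zy [0.0303 0.0004] yaw 0.1136 w 16.8
```

View pics/c4.png

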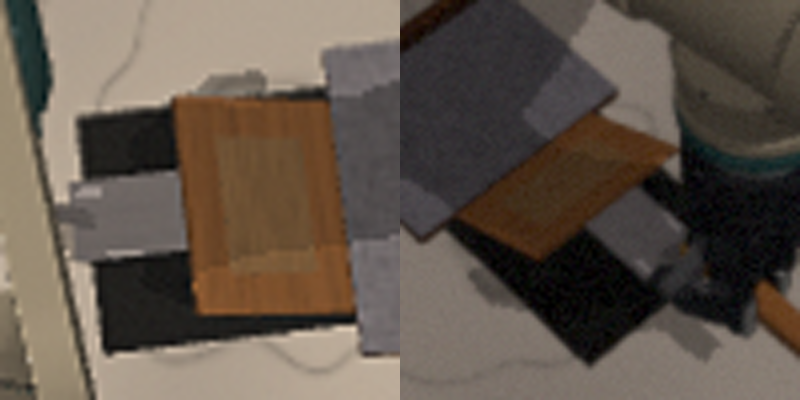

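The picture is lifted about 31° on the blade, hinging squarely at the step (left crop (190–355,205)). On along the arc.

Careful with the scale: shifts go in shares of 750 mm and turns go in shares of 180 degrees. That gives: -47.9 mm is -0.0639, -38.9 mm is -0.0519.

```bash
python3 -m inch '[[[0, -0.0076, 0, -0.0109, 0, 0, 0], [0, -0.0159, 0, -0.0215, 0, 0, 0], [0, -0.0253, 0, -0.0308, 0, 0, 0], [0, -0.0376, 0, -0.0399, 0, 0, 0], [0, -0.0444, 0, -0.0436, 0, 0, 0], [0, -0.0512, 0, -0.0472, 0, 0, 0], [0, -0.0576, 0, -0.0496, 0, 0, 0], [0, -0.0639, 0, -0.0519, 0, 0, 0], [0, -0.0639, 0, -0.0519, 0, 0, 0]]]' >/dev/null;python3 st.py;python3 - <<'E'
from rig import r
from h import *
t=r.camera('top');sc=r.camera('scene')
a=cv2.resize(t['frame'][125:200,215:290],(400,400),interpolation=cv2.INTER_CUBIC);b=cv2.resize(sc['frame'][180:280,190:290],(400,400),interpolation=cv2.INTER_CUBIC)
cv2.imwrite('pics/c5.png',np.hstack([a,b])[:,:,::-1])
E
```

```text
t 11.0 tip_b [-2.09 91.09 80.44] F_b [0.42 0.47 0.84] M_b [-0.08 -0.11  0.11] zx,zy [ 0.0299 -0.0014] yaw 0.1137 w 16.5
```

View pics/c5.png

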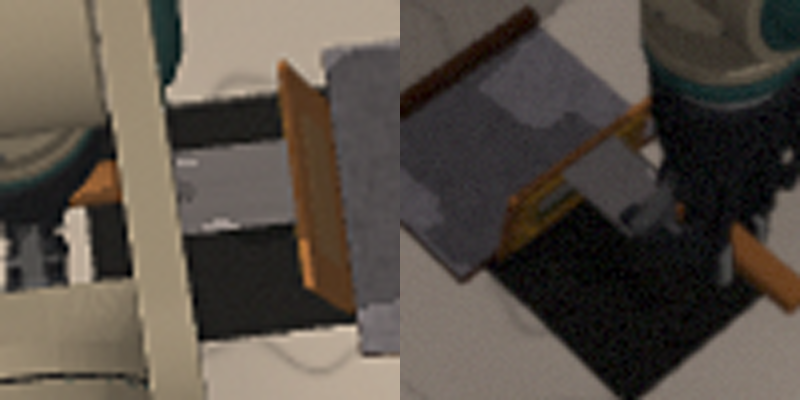

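At about 75°, still seated on the blade. Over the top, slowly.

In the tool's units: -41.4 mm is -0.0552, -34.8 mm is -0.0464.

```bash
python3 -m inch '[[[0, -0.0128, 0, -0.0048, 0, 0, 0], [0, -0.0207, 0, -0.0057, 0, 0, 0], [0, -0.0284, 0, -0.0063, 0, 0, 0], [0, -0.0373, 0, -0.0064, 0, 0, 0], [0, -0.0464, 0, -0.0061, 0, 0, 0], [0, -0.0507, 0, -0.0053, 0, 0, 0], [0, -0.0552, 0, -0.0048, 0, 0, 0], [0, -0.0552, 0, -0.0048, 0, 0, 0], [0, -0.0552, 0, -0.0048, 0, 0, 0]]]' >/dev/null;python3 st.py;python3 - <<'E'
from rig import r
from h import *
t=r.camera('top');sc=r.camera('scene')
a=cv2.resize(t['frame'][120:205,250:335],(400,400),interpolation=cv2.INTER_CUBIC);b=cv2.resize(sc['frame'][170:270,160:260],(400,400),interpolation=cv2.INTER_CUBIC)
cv2.imwrite('pics/c6.png',np.hstack([a,b])[:,:,::-1]);pickle.dump((t,sc),open('v6.pkl','wb'))
E
```

```text
t 12.0 tip_b [-2.31 50.2  82.44] F_b [-0.05 -0.66 -0.16] M_b [-0.19  0.02  0.05] zx,zy [ 0.0301 -0.0021] yaw 0.1141 w 16.7
```

View pics/c6.png

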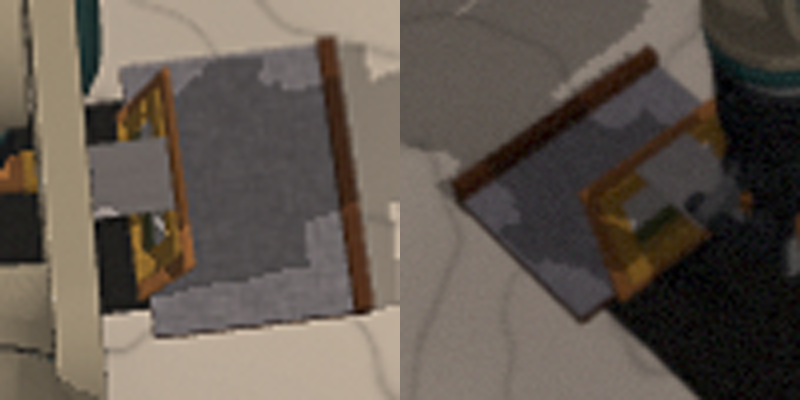

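It is just past vertical and still leaning on the blade, so I'll follow it a little further.

In the tool's units: -15 mm is -0.02, 3.5 mm is 0.0047.

```bash
python3 -m inch '[[[0, -0.0053, 0, 0, 0, 0, 0], [0, -0.0093, 0, 0.0013, 0, 0, 0], [0, -0.0147, 0, 0.0027, 0, 0, 0], [0, -0.02, 0, 0.0047, 0, 0, 0], [0, -0.02, 0, 0.0047, 0, 0, 0], [0, -0.02, 0, 0.0047, 0, 0, 0]]]' >/dev/null;python3 st.py;python3 - <<'E'
from rig import r
from h import *
t=r.camera('top');sc=r.camera('scene');pickle.dump((t,sc),open('v7.pkl','wb'))
P=cloud(t)
hsv=cv2.cvtColor(t['frame'],cv2.COLOR_RGB2HSV).astype(int)
m=np.zeros(P.shape[:2],bool);m[120:205,255:318]=1
m&=(hsv[...,0]<35)&(hsv[...,1]>90)&(hsv[...,2]>60)
print(m.sum(),np.nanpercentile(P[m][:,2],[5,50,95]),np.nanpercentile(P[m][:,:2],[2,50,98],axis=0))
a=cv2.resize(t['frame'][120:205,250:335],(400,400),interpolation=cv2.INTER_CUBIC);b=cv2.resize(sc['frame'][170:270,160:260],(400,400),interpolation=cv2.INTER_CUBIC)
cv2.imwrite('pics/c7.png',np.hstack([a,b])[:,:,::-1])
E
```

```text
t 12.7 tip_b [-2.38 35.18 78.35] F_b [-0.42 -0.26 -0.36] M_b [-0.02 -0.03  0.01] zx,zy [ 0.0302 -0.0022] yaw 0.1139 w 16.6
853 [ 11.1482196   15.74769356 126.73957108] [[556.35570868 -92.61469864]
 [595.26900748 -51.4071771 ]
 [665.47135857  39.26573542]]
```

It has fallen: depth reads about 16 mm, flat on the felt. Retract, drop behind it and look.

In the tool's units: 69 mm is 0.092, 42 mm is 0.056.

```bash
python3 -m inch '[[[0, 0.0533, 0, 0.0013, 0, 0, 0], [0, 0.092, 0, 0.0027, 0, 0, 0], [0, 0.092, 0, 0.04, 0, 0, 0], [0, 0.092, 0, 0.056, 0, 0, 0], [0, 0.092, 0, 0.056, 0, 0, 0], [0, 0.092, 0, 0.056, 0, 0, 0]]]' >/dev/null;python3 st.py;python3 - <<'E'
from rig import r
from h import *
t=r.camera('top');sc=r.camera('scene');pickle.dump((t,sc),open('v8.pkl','wb'))
a=cv2.resize(t['frame'][120:205,250:335],(400,400),interpolation=cv2.INTER_CUBIC);b=cv2.resize(sc['frame'][170:270,160:260],(400,400),interpolation=cv2.INTER_CUBIC)
cv2.imwrite('pics/c8.png',np.hstack([a,b])[:,:,::-1])
hsv=cv2.cvtColor(t['frame'],cv2.COLOR_RGB2HSV).astype(int)
m=np.zeros(hsv.shape[:2],bool);m[120:205,266:320]=1
m&=(hsv[...,0]<35)&(hsv[...,1]>60)&(hsv[...,2]>60)
print(quad(t,m,14))
E
```

```text
t 13.4 tip_b [ -2.25 104.96  38.95] F_b [-0.26 -0.13 -0.24] M_b [-0.03 -0.   -0.06] zx,zy [ 0.03  -0.002] yaw 0.1134 w 16.5
(array([611.7, -47.2]), array([111.9,  91. ]), 6.3, array([[551.1,  -8.1],
       [561.1, -98.6],
       [672.3, -86.3],
       [662.3,   4.2]], dtype=float32))
```

View pics/c8.png

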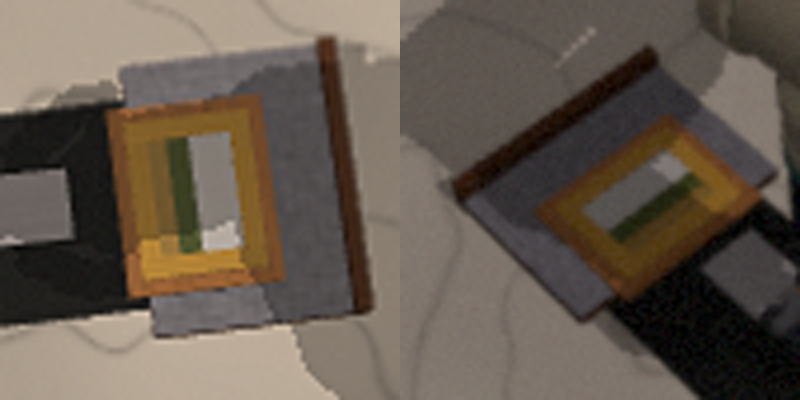

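The picture lies face up at (195,195) in the left crop, square to the rail, with its near edge at about y_b=76. Lower the blade behind it and push.

In the tool's units: 27.3 mm is 0.0364, -22.8 mm is -0.0304.

```bash
python3 -m inch '[[[0, -0.0133, 0, 0.0187, 0, 0, 0], [0, -0.0304, 0, 0.0353, 0, 0, 0], [0, -0.0304, 0, 0.0364, 0, 0, 0], [0, -0.0304, 0, 0.0364, 0, 0, 0]]]' >/dev/null;python3 st.py;python3 -m inch '[[[0, 0, 0, 0, 0, 0, 0]]]' >/dev/null;python3 st.py
```

```text
t 13.9 tip_b [-3.16 82.84  9.53] F_b [-0.04  0.27 -0.87] M_b [-0.05 -0.03 -0.01] zx,zy [ 0.0302 -0.004 ] yaw 0.1129 w 16.8
t 14.0 tip_b [-2.19 83.53 10.85] F_b [-0.73  0.82 -1.02] M_b [0.08 0.01 0.03] zx,zy [ 0.0302 -0.0015] yaw 0.1139 w 16.3
```

In the tool's units: -38 mm is -0.0507, -1.14 mm is -0.0015.

```bash
python3 -m inch '[[[0, -0.0053, 0, -0.0002, 0, 0, 0], [0, -0.0107, 0, -0.0003, 0, 0, 0], [0, -0.016, 0, -0.0005, 0, 0, 0], [0, -0.0213, 0, -0.0006, 0, 0, 0], [0, -0.0267, 0, -0.0008, 0, 0, 0], [0, -0.032, 0, -0.001, 0, 0, 0], [0, -0.0373, 0, -0.0011, 0, 0, 0], [0, -0.0427, 0, -0.0013, 0, 0, 0], [0, -0.048, 0, -0.0014, 0, 0, 0], [0, -0.0507, 0, -0.0015, 0, 0, 0]]]' >/dev/null;python3 st.py;python3 -m inch '[[[0, -0.0027, 0, -0.0001, 0, 0, 0], [0, -0.0027, 0, -0.0001, 0, 0, 0]]]' >/dev/null;python3 st.py;python3 -m inch '[[[0, -0.0013, 0, 0, 0, 0, 0], [0, -0.002, 0, -0.0001, 0, 0, 0]]]' >/dev/null;python3 st.py
```

```text
t 15.0 tip_b [-2.49 45.06 10.57] F_b [ 0.22  0.74 -1.36] M_b [ 0.11 -0.03  0.04] zx,zy [ 0.03   -0.0021] yaw 0.1139 w 16.3
t 15.2 tip_b [-2.51 43.17 10.55] F_b [-1.28  0.39 -0.92] M_b [-0.01  0.02 -0.05] zx,zy [ 0.0298 -0.0021] yaw 0.1139 w 16.6
t 15.4 tip_b [-2.47 42.11 10.54] F_b [-0.15  0.51 -0.63] M_b [ 0.12 -0.    0.02] zx,zy [ 0.0302 -0.0021] yaw 0.1143 w 16.6
```

In the tool's units: -1 mm is -0.0013, -0.03 mm is 0.

```bash
python3 -m inch '[[[0, -0.0013, 0, 0, 0, 0, 0], [0, -0.0013, 0, 0, 0, 0, 0]]]' >/dev/null;python3 st.py;python3 -m inch '[[[0, -0.0013, 0, 0, 0, 0, 0], [0, -0.0013, 0, 0, 0, 0, 0]]]' >/dev/null;python3 st.py;python3 -m inch '[[[0, -0.0007, 0, 0, 0, 0, 0], [0, -0.0007, 0, 0, 0, 0, 0]]]' >/dev/null;python3 st.py
```

```text
t 15.6 tip_b [-2.42 40.95 10.62] F_b [-0.15  0.75 -0.28] M_b [0.03 0.01 0.03] zx,zy [ 0.03  -0.002] yaw 0.1141 w 16.5
t 15.8 tip_b [-2.37 40.59 10.64] F_b [-0.43  3.69 -0.39] M_b [ 0.66  0.11 -0.08] zx,zy [ 0.0311 -0.0019] yaw 0.1144 w 16.7
t 16.0 tip_b [-2.32 40.57 10.64] F_b [-1.28  6.26  0.92] M_b [ 0.97  0.13 -0.04] zx,zy [ 0.0317 -0.0019] yaw 0.1147 w 16.5
```

Firmly home at about 5–6 N, tip reading 40.6 as expected. Hold briefly, retract, lift and check.

In the tool's units: 80 mm is 0.1067, -70 mm is -0.0933.

```bash
python3 -m inch '[[[0, 0, 0, 0, 0, 0, 0], [0, 0, 0, 0, 0, 0, 0]]]' >/dev/null;python3 st.py;python3 -m inch '[[[0, 0.0133, 0, 0, 0, 0, 0], [0, 0.0533, 0, 0, 0, 0, 0], [0, 0.1067, 0, -0.0267, 0, 0, 0], [0, 0.1067, 0, -0.08, 0, 0, 0], [0, 0.1067, 0, -0.0933, 0, 0, 0], [0, 0.1067, 0, -0.0933, 0, 0, 0]]]' >/dev/null;python3 st.py;python3 - <<'E'
from rig import r
from h import *
t=r.camera('top');pickle.dump(t,open('v9.pkl','wb'));print(r.state()['position'])
hsv=cv2.cvtColor(t['frame'],cv2.COLOR_RGB2HSV).astype(int);P=cloud(t)
m=np.zeros(hsv.shape[:2],bool);m[120:205,275:320]=1
m&=(hsv[...,0]<35)&(hsv[...,1]>60)&(hsv[...,2]>88)
print(quad(t,m,14),np.nanpercentile(P[m][:,2],[5,50,95]))
cv2.imwrite('pics/c9.png',cv2.resize(t['frame'][120:205,220:335],None,fx=6,fy=6,interpolation=cv2.INTER_CUBIC)[:,:,::-1])
E
```

```text
t 16.2 tip_b [-2.29 40.54 10.66] F_b [-0.4   6.61  0.28] M_b [ 1.02  0.1  -0.03] zx,zy [ 0.0315 -0.0017] yaw 0.1147 w 16.5
t 16.8 tip_b [ -0.82 117.38  85.41] F_b [-0.21 -0.54 -1.59] M_b [0.04 0.02 0.02] zx,zy [0.0297 0.0029] yaw 0.1142 w 16.9
[589.49588906 149.44239709 281.19724575]
(array([615.5, -82.7]), array([112. ,  89.9]), 6.18, array([[ 555. ,  -44. ],
       [ 564.7, -133.4],
       [ 676. , -121.3],
       [ 666.4,  -31.9]], dtype=float32)) [10.76921935 15.36964225 19.25213484]
```

View pics/c9.png

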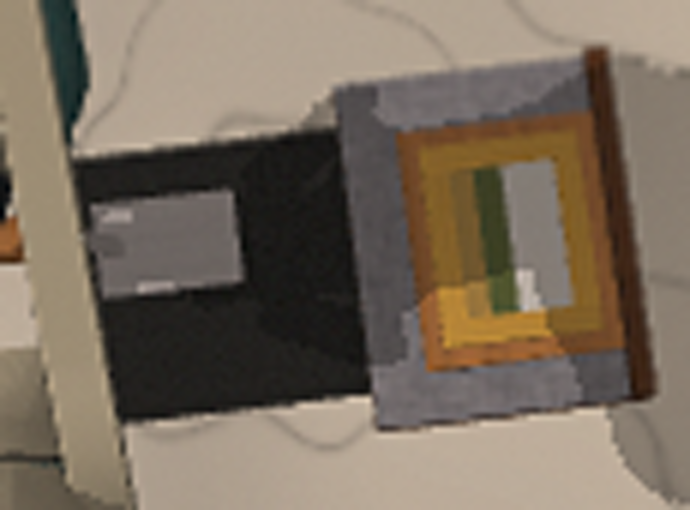

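The picture at (515,240) lies flush and square against the rail (y_b about -4.4). Now the knife goes back onto its rest.

In the tool's units: -0.03 rad is -0.0095.

```bash
python3 -m inch '[[[0, 0, 0, 0, 0, -0.0095, 0], [0, 0, 0, 0, 0, -0.0095, 0], [0, 0, 0, 0, 0, -0.0095, 0]]]' ; python3 -m inch '[[[0, -0.04, -0.0533, 0, 0, 0, 0.0191], [0, -0.08, -0.1067, 0, 0, 0, 0.0382], [0, -0.12, -0.16, 0, 0, 0, 0.0573], [0, -0.1747, -0.2253, 0, 0, 0, 0.0719], [0, -0.1747, -0.2253, 0, 0, 0, 0.0719], [0, -0.1747, -0.2253, 0, 0, 0, 0.0719], [0, -0.1747, -0.2253, 0, 0, 0, 0.0719], [0, -0.1747, -0.2253, 0, 0, 0, 0.0719]]]'; python3 st.py
```

```text
clock: 17.15
position: [589.3, 149.3, 279.4]
tcp_rot: [-0.002, 0.666, 0.746, -0.002]
force: [0.2, 0.4, -1.0]
width: 16.8
gripper_force: 78.5
clock: 17.95
position: [437.2, 0.9, 281.5]
tcp_rot: [-0.001, 0.745, 0.667, -0.001]
force: [0.3, 0.9, -1.5]
width: 16.7
gripper_force: 78.7
t 17.95 tip_b [-196.72  -15.72   86.76] F_b [ 0.4   0.87 -1.54] M_b [-0.02 -0.04 -0.02] zx,zy [ 0.0001 -0.0017] yaw -0.1107 w 16.7
```

In the tool's units: 74 mm is 0.0987, -1.6 mm is -0.0021.

```bash
python3 -m inch '[[[0, -0.0021, -0.0015, 0.04, 0, 0, 0], [0, -0.0021, -0.0015, 0.0733, 0, 0, 0], [0, -0.0021, -0.0015, 0.0907, 0, 0, 0], [0, -0.0021, -0.0015, 0.096, 0, 0, 0], [0, -0.0021, -0.0015, 0.0987, 0, 0, 0], [0, -0.0021, -0.0015, 0.0987, 0, 0, 0]]]'; python3 st.py
```

```text
clock: 18.55
position: [435.6, -1.1, 208.3]
tcp_rot: [-0.0, 0.745, 0.667, -0.0]
force: [0.7, 0.1, -0.0]
width: 16.3
gripper_force: 78.7
t 18.55 tip_b [-198.52  -17.62   13.59] F_b [ 0.73  0.06 -0.03] M_b [-0.01 -0.02  0.01] zx,zy [-0.0003 -0.0006] yaw -0.1115 w 16.3
```

In the tool's units: 1.3 mm is 0.0017, 1 mm is 0.0013.

```bash
python3 -m inch '[[[0, 0, 0, 0.0013, 0, 0, 0], [0, 0, 0, 0.0017, 0, 0, 0], [0, 0, 0, 0.0017, 0, 0, 0]]]'; python3 -m inch '[[[85, 0, 0, 0, 0, 0, 0], [85, 0, 0, 0, 0, 0, 0], [85, 0, 0, 0, 0, 0, 0], [85, 0, 0, 0, 0, 0, 0], [85, 0, 0, 0, 0, 0, 0], [85, 0, 0, 0, 0, 0, 0], [85, 0, 0, -0.04, 0, 0, 0], [85, 0, 0, -0.1067, 0, 0, 0], [85, 0, 0, -0.1733, 0, 0, 0], [85, 0, 0, -0.2, 0, 0, 0]]]'; python3 - <<'E'
from rig import r
from h import *
s=r.state();c=r.camera('wrist');hsv=cv2.cvtColor(c['frame'],cv2.COLOR_RGB2HSV).astype(int);P=cloud(c,s)
m=(hsv[...,0]<25)&(hsv[...,1]>90)&(hsv[...,2]>85)&(P[...,2]>50)&(P[...,2]<90)&(abs(P[...,0]-436)<60)&(abs(P[...,1])<80)
print(quad(c,m,59,s),np.nanpercentile(P[m][:,2],[10,50,90]))
E
```

```text
clock: 18.85
position: [435.3, -1.3, 206.8]
tcp_rot: [-0.0, 0.746, 0.666, -0.0]
force: [-0.0, 0.3, 1.9]
width: 16.6
gripper_force: 78.8
clock: 19.85
position: [435.6, -1.2, 361.5]
tcp_rot: [0.002, 0.745, 0.667, 0.002]
force: [-0.3, 0.2, 0.7]
width: 84.7
gripper_force: 0.0
(array([434.7,   2.7]), array([101.3,  17.6]), 83.46, array([[420.2, -46.6],
       [437.7, -48.6],
       [449.3,  52. ],
       [431.8,  54. ]], dtype=float32)) [58.35871159 59.54783671 60.48766663]
```

The knife is back on its rest (handle top at about 59 mm, level), and the picture is home, so I'm handing in.

```bash
python3 -c "
from rig import r
print(r.close_job())"
```

```text
the job is handed in; nothing more can be done
None
```

The picture lies face up, flush and square against the back rail, the knife is back on its rest clear of picture and stand, and the job was handed in at about 20 s of the 72 s allowed; the interface gave no verdict.

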